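# Make up two welding practice kits

## Robot

A 6-joint arm with a two-finger parallel gripper is mounted at the origin on the work surface. World frame = base frame: x ahead of the robot, y to its left, z up, the work surface at z = 0. Lengths are in m, angles in rad, forces in N, time in s.
With the tool pointing down it reaches from about 0.25 to 0.775 m from the base axis. Payload 8.9 kg.
Tool frame: the origin (TCP) lies between the finger pads; the fingertips stand ahead of it and the grasp point (between the pads) is the TCP (bot.tip_reach is the z of the fingertips in the tool frame, in m); z points along the fingers, y is the direction in which the jaws open and shut (so a half turn about z gives the same grasp; the last joint's range is limited). The gripper opens to 85 mm and grips with 20 to 120 N. Pads are 22 mm wide; open, the fingers measure 114 mm over their backs; the gripper's body (76 mm by 85 mm) begins 54 mm behind the grasp point. The pads swing forward as they close: fully open they stand 13 mm farther back than shut.
Start: joints at [1.082, 0.291, -0.153, 1.127, 0, 1.431], TCP at [0.18, 0.493, 0.25] pointing down, gripper open.
Joint ranges: [-2.52, 2.52], [-0.91, 1.74], [-1.3, 1.37], [-1.96, 2.02], [-1.52, 1.47], [-3.14, 3.14]. Speed limits (rad/s): [2.22, 2.22, 2.79, 3.14, 3.14, 3.14].

## Interface

Orientations are given as a rotation vector (axis times angle).
In Python, from plant import bot, imaging gives the robot as it stands. The module is installed in compiled form; this text tells all that it offers.
- The arm moves only by the tool step_arm, never from a script. Its argument "increments" is a list of rows, each a list of 7 numbers: the shift along the tool's x, y, z in mm, then the turn, a rotation vector about the tool's x, y, z in degrees, then the opening in per cent of the stroke, from 0 (shut) to 100 (fully open). In form: [[dx, dy, dz, ax, ay, az, claw], ...]. A call has 1 to 5 rows; each row is the pose to reach, as a shift and turn from the pose commanded when the call began, along the tool's axes at that moment; what a row does not reach only later rows make up. A row lasts 1/10 s, in which the tool goes at most 50 mm and 8.59 degrees, less where a joint would pass 70% of its speed; a pose out of reach is approached as far as the arm can. A call with a gripper value outside its range is refused whole. The fingers move at their own pace and stop on an object; "squeeze" is the grip in N (left out, the last holds). Time passes only in rows, so rows that repeat a pose let the fingers close. It gives the time, the measured TCP pose, the force and the opening at its end, in the units of the state.
- bot.read_state(): the state, without advancing time (a new reading comes with each control period).
- imaging.get_image(name): name is "scene" or "top"; returns the picture (400x640x3 uint8, red, green, blue); there is no depth.
- imaging.get_calibration(name): a dict with "intrinsics" (3x3 intrinsics, pixels), "extrinsics" (4x4, takes a point from camera to world coordinates). Camera axes: x right, y up, looking along -z (the intrinsics and any distortion apply to the point x, -y, -z); pixel columns grow to the right and rows downward; lengths in m; the calibration is good to about 2 mm. A picture is of the moment at which its call begins. get_calibration takes no time and is no camera call.
- bot.close_job(): hands the job in, once; it reports no verdict.
Trained networks look in the newest picture that a camera, given by its name, has taken for a name from the list of things; names that differ only in an ending like _2 or _b are one class to them, and where a whole thing is asked for, a point or a joint stands for the part that bears it (a point fixed in the world has none). Each returns a list of dicts, best first, with "confidence" (0 to 1); they miss things now and then, are a little off and sometimes report something else, mostly with a low value. They report only what shows in the picture. A call takes as long as a camera call. They do not tell look-alikes from the thing itself.
- imaging.find_in(camera, target): "position" ([x, y, z] in m, in world coordinates, good to about 4 mm: the middle of the surface that is visible of it).
- imaging.place_of(camera, target): "position" ([x, y, z] in m, in world coordinates, good to about 4 mm: a listed point, or the origin of a listed thing).
The state is a dict: "t": time; "joint_pos": joint angles; "joint_vel": joint speeds; "joint_torque": joint torques, N m; "tcp_pos": TCP position; "ee_rot": TCP orientation; "wrist_force": force on the tool from outside, world axes, zero at the start; "wrist_torque": the same for the moment, N m; "finger_gap": finger opening in m.
Only numpy, scipy, OpenCV 4.12 (cv2) and the standard library are available. Lean on these libraries where they do the work, as an engineer would, in place of code of your own. Each camera call takes 0.05 s, during which the arm holds its last target.

## Task

Make up the two welding practice kits from the stock on the bench. The red tray gets the blue pipe coupon in its large bay and the brass nozzle and the green-capped jar together in its small bay; the yellow tray gets the tee coupon in its large bay and the black-capped jar in its small bay. Everything stands upright on the tray floor, let go; leave the bare steel pipe standing where it is.

Things in the scene. Friction and masses are not known exactly. Their poses are not given: they have to be found in the camera images.
- tray_red: red kit tray fixed to the bench, open on top, 196 x 120 mm (x by y), 18 mm high, walls and floor 4 mm. Origin under its middle at bench level, z up. An off-centre divider along y makes two bays, each 112 mm wide in y: large, x -94 to +20 mm (centre -37), and small, x +24 to +94 mm (centre +59). Left or right of the stock, either way round.
- tray_yellow: yellow kit tray fixed to the bench, open on top, 196 x 120 mm (x by y), 18 mm high, walls and floor 4 mm. Origin under its middle at bench level, z up. An off-centre divider along y makes two bays, each 112 mm wide in y: large, x -94 to +20 mm (centre -37), and small, x +24 to +94 mm (centre +59). Left or right of the stock, either way round.
- pipe: pipe practice coupon: blue tube with green marker squares, standing on end, open at both ends; 50 mm outside diameter, 42 mm inside, 60 mm tall. Origin at the centre of its underside, z up. About 160 g.
- tee: tee-joint practice coupon, blue with green marker squares: foot plate 80 x 50 mm (x by y), 8 mm thick, with an upright web along its x through the middle, 80 mm long and 8 mm thick, top at 56 mm. Origin at the centre of its underside, z up. About 180 g; grip it by the web.
- nozzle: brass gas nozzle standing wide end down, 26 mm diameter up to 45 mm, tapering to 20 mm at 60 mm, 65 mm tall. Origin at the centre of its underside, z up. About 90 g.
- jar_green: small round white jar of contact tips with a green screw cap, 36 mm diameter, 50 mm tall, standing. Origin at the centre of its underside, z up. About 80 g.
- jar_black: small round white jar of contact tips with a black screw cap, 36 mm diameter, 50 mm tall, standing. Origin at the centre of its underside, z up. About 80 g.
- bare_pipe: bare steel pipe, same shape and size as the blue coupon (50 mm diameter, 60 mm tall), standing loose in the stock; belongs to no kit and stays. Origin at the centre of its underside.
Not all that is in view belongs to the job. What is shaped like the pipe but orange is not meant.

How it is judged:
By the outcome, as a careful person would: the job done as asked, in the order asked, and still so for the second after the job is handed in, with the robot touching nothing.
It also fails if it takes over 109 s, if anything falls off the work surface, if the arm or the gripper's body presses on something with over 40 N, if the wrist force passes 120 N, or if a joint passes its speed limit or range.

## Working session

There is one attempt and no reset: what is moved stays moved. The work goes in short steps, Python scripts to look and compute and a tool call to move; the robot and the scene stay as the last step left them, time stands still between calls to the robot, and variables do not carry over. Pictures are saved under pics/ and viewed, and the job is handed in when it is done.

Besides the shell and the picture viewer there is one more tool, called by a JSON object that holds its "name" and its "arguments", one argument or row to a line. step_arm: Moves the arm, as the interface text tells. Its arguments: {"type":"object","properties":{"increments":{"type":"array"},"squeeze":{"type":"number"}},"required":["increments"]}

```bash
mkdir -p pics
python3 - <<'E'
from plant import bot, imaging
import cv2
for n in ("scene","top"):
    im=imaging.get_image(n); cv2.imwrite(f"pics/{n}0.png",im[:,:,::-1])
    c=imaging.get_calibration(n); print(n,c)
s=bot.read_state(); print({k:s[k] for k in("t","tcp_pos","ee_rot","finger_gap","wrist_force")},bot.tip_reach)
E
```

```text
scene {'intrinsics': array([[468.80641871,   0.        , 318.31514293],
       [  0.        , 468.80641871, 194.23629597],
       [  0.        ,   0.        ,   1.        ]]), 'extrinsics': array([[ 0.24277329, -0.66300411,  0.70815724,  1.25713221],
       [ 0.97004202,  0.15920243, -0.18350222, -0.18233719],
       [ 0.00892238,  0.73149172,  0.68179194,  0.69622148],
       [ 0.        ,  0.        ,  0.        ,  1.        ]])}
top {'intrinsics': array([[384.96701409,   0.        , 317.7540366 ],
       [  0.        , 384.96701409, 196.80066492],
       [  0.        ,   0.        ,   1.        ]]), 'extrinsics': array([[-0.02379663,  0.98598591, -0.16512268,  0.4398411 ],
       [-0.99867593, -0.03098058, -0.04106821, -0.01771033],
       [-0.04560827,  0.16392676,  0.98541763,  0.76279669],
       [ 0.        ,  0.        ,  0.        ,  1.        ]])}
{'t': 0.1, 'tcp_pos': array([0.17972845, 0.49288353, 0.24979543]), 'ee_rot': array([-5.46608145e-01, -3.09330358e+00,  1.77829688e-03]), 'finger_gap': 0.08525330261993835, 'wrist_force': array([ 0.03943037, -0.43930289,  0.45320482])} 0.019
```

View pics/scene0.png

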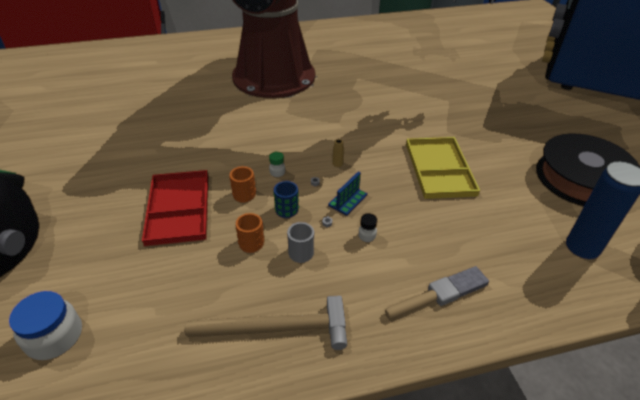

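View pics/top0.png

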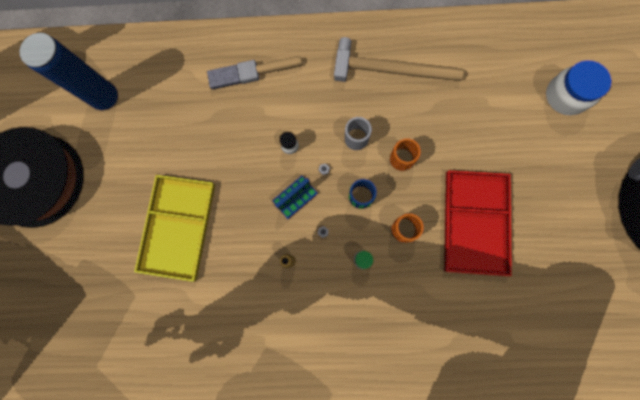

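Scene view: blue pipe at (286,199), with look-alikes at orange (243,184), orange (250,232) and bare steel (301,242). Tee (349,195), nozzle (338,153), green jar (277,163), black jar (368,227), red tray (178,207), yellow tray (441,167). Top view: blue pipe (362,193), orange (405,154) and (407,227), steel (358,132), tee (296,197), nozzle (286,261), green jar (364,260), black jar (289,141). Both trays have their small bay at the top (+x).

```bash
cat > h.py <<'E'
import numpy as np, cv2
from plant import bot, imaging
from scipy.spatial.transform import Rotation as R
def cal(n):
    c=imaging.get_calibration(n); return np.array(c["intrinsics"]),np.array(c["extrinsics"])
def back(n,u,v,z):
    K,E=cal(n); d=E[:3,:3]@np.array([(u-K[0,2])/K[0,0],-(v-K[1,2])/K[1,1],-1.]); o=E[:3,3]
    return o+d*(z-o[2])/d[2]
def proj(n,p):
    K,E=cal(n); q=E[:3,:3].T@(np.asarray(p,float)-E[:3,3]); 
    return np.array([K[0,0]*q[0]/-q[2]+K[0,2], K[1,1]*-q[1]/-q[2]+K[1,2]])
E
python3 - <<'E'
from h import *
for n in ("top","scene"):
    for t in "tray_red tray_yellow pipe tee nozzle jar_green jar_black bare_pipe".split():
        r=imaging.place_of(n,t)
        print(n,t,[(np.round(a["position"],3).tolist(),round(a["confidence"],2),np.round(proj(n,a["position"])).tolist()) for a in r[:4]])
im=cv2.imread("pics/top0.png")
cv2.imwrite("pics/topcrop.png",cv2.resize(im[110:290,260:430],None,fx=3.3,fy=3.3,interpolation=cv2.INTER_CUBIC))
im2=cv2.imread("pics/scene0.png")
cv2.imwrite("pics/scenecrop.png",cv2.resize(im2[130:270,220:400],None,fx=4,fy=4,interpolation=cv2.INTER_CUBIC))
# tray corners
for n,col in (("red",lambda b,g,r:(r>110)&(g<60)&(b<60)),("yellow",lambda b,g,r:(r>120)&(g>120)&(b<90))):
    b,g,r=[im[:,:,i].astype(int) for i in range(3)]
    m=col(b,g,r).astype('uint8'); k,l,st,ce=cv2.connectedComponentsWithStats(m); i=1+np.argmax(st[1:,4])
    pts=cv2.findNonZero((l==i).astype('uint8')); rc=cv2.minAreaRect(pts); bx=cv2.boxPoints(rc)
    print(n,rc,[np.round(back("top",*p,.018),3)[:2].tolist() for p in bx])
E
```

```text
top tray_red [([0.503, -0.294, -0.004], 0.85, [475.0, 225.0])]
top tray_yellow [([0.507, 0.299, -0.003], 0.79, [178.0, 231.0])]
top pipe [([0.498, -0.152, 0.001], 0.97, [403.0, 229.0]), ([0.639, -0.156, 0.0], 0.65, [401.0, 159.0]), ([0.561, -0.076, 0.001], 0.62, [363.0, 199.0])]
top tee [([0.565, 0.059, -0.001], 0.77, [295.0, 199.0])]
top nozzle [([0.443, 0.072, 0.006], 0.76, [289.0, 260.0])]
top jar_green [([0.436, -0.071, 0.001], 0.81, [363.0, 262.0])]
top jar_black [([0.672, 0.07, -0.0], 0.61, [289.0, 148.0])]
top bare_pipe [([0.685, -0.071, 0.003], 0.72, [358.0, 139.0])]
scene tray_red [([0.442, 0.076, 0.001], 0.68, [338.0, 163.0]), ([0.504, -0.295, -0.0], 0.64, [177.0, 207.0])]
scene tray_yellow [([0.51, 0.299, 0.003], 0.6, [439.0, 166.0])]
scene pipe [([0.498, -0.155, 0.002], 0.8, [243.0, 194.0]), ([0.566, -0.065, 0.0], 0.65, [290.0, 209.0]), ([0.639, -0.159, -0.001], 0.57, [250.0, 243.0])]
scene tee [([0.569, 0.061, 0.001], 0.79, [348.0, 200.0])]
scene nozzle [([0.441, 0.076, -0.004], 0.59, [338.0, 165.0])]
scene jar_green [([0.437, -0.064, -0.002], 0.81, [279.0, 172.0])]
scene jar_black [([0.677, 0.066, -0.002], 0.92, [365.0, 238.0])]
scene bare_pipe [([0.687, -0.07, 0.001], 0.8, [300.0, 253.0]), ([0.501, -0.294, -0.002], 0.66, [177.0, 207.0]), ([0.678, 0.064, -0.0], 0.56, [365.0, 238.0])]
red ((478.0, 219.0), (98.0, 66.0), 90.0) [[0.61, -0.237], [0.606, -0.363], [0.419, -0.344], [0.422, -0.222]]
yellow ((323.4857177734375, 220.48416137695312), (195.83175659179688, 655.370849609375), 74.5051498413086) [[0.551, 0.697], [0.871, -0.594], [0.487, -0.633], [0.193, 0.551]]
```

View pics/topcrop.png

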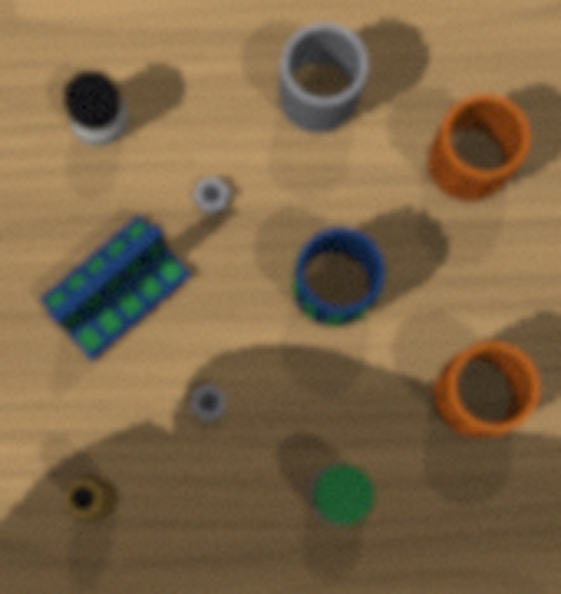

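View pics/scenecrop.png

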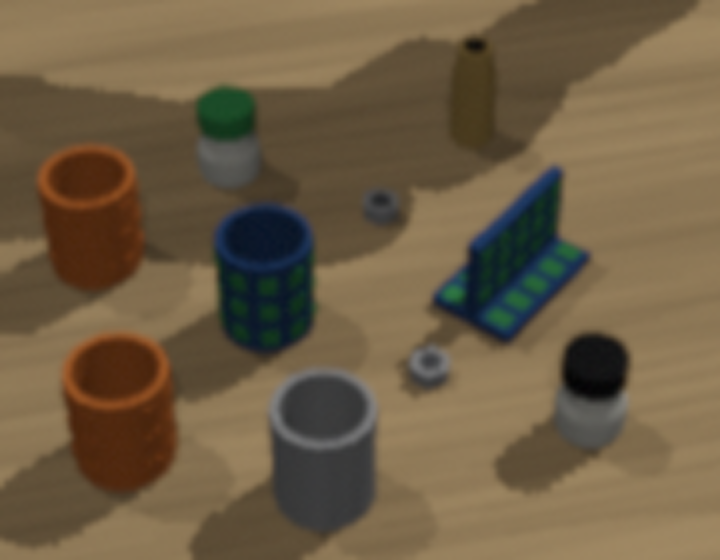

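```bash
cat > fit.py <<'E'
from h import *
from scipy.optimize import minimize
def box(x0,x1,y0,y1,z0,z1): return np.array([[x,y,z] for x in(x0,x1) for y in(y0,y1) for z in(z0,z1)])
def cyl(r,z0,z1,r2=None):
    a=np.linspace(0,2*np.pi,24,endpoint=False); r2=r2 or r
    return np.array([[r*np.cos(t),r*np.sin(t),z0] for t in a]+[[r2*np.cos(t),r2*np.sin(t),z1] for t in a])
MODELS=dict(tray=[box(-.098,.098,-.06,.06,0,.018)],tee=[box(-.04,.04,-.025,.025,0,.008),box(-.04,.04,-.004,.004,0,.056)],
 pipe=[cyl(.025,0,.06)],nozzle=[cyl(.013,0,.045),cyl(.013,.045,.065,.0095)],cap=[cyl(.018,.036,.05)],jar=[cyl(.018,0,.05)])
S=4
def pr(n,P,C):
    K,E=C; q=(P-E[:3,3])@E[:3,:3]; return np.c_[K[0,0]*q[:,0]/-q[:,2]+K[0,2],-K[1,1]*q[:,1]/-q[:,2]*-1*-1+0*q[:,0]+0] if 0 else np.c_[K[0,0]*q[:,0]/-q[:,2]+K[0,2],K[1,1]*q[:,1]/q[:,2]+K[1,2]]
def render(n,model,x,C,roi):
    u0,v0,u1,v1=roi; m=np.zeros(((v1-v0)*S,(u1-u0)*S),np.uint8); c,s=np.cos(x[2]),np.sin(x[2])
    for P in model:
        Q=P@np.array([[c,s,0],[-s,c,0],[0,0,1]])+[x[0],x[1],0]
        h=cv2.convexHull(((pr(n,Q,C)-[u0,v0]+.5)*S-.5).astype(np.float32))
        cv2.fillConvexPoly(m,np.round(h*16).astype(np.int32),255,shift=4)
    return cv2.resize(m,(u1-u0,v1-v0),interpolation=cv2.INTER_AREA)/255.
def fit(cams,model,masks,x0,dyaw=True):
    Cs={n:cal(n) for n in cams}; rois={}
    for n in cams:
        p=pr(n,np.vstack([P+[x0[0],x0[1],0] for P in model]),Cs[n]); rois[n]=[int(v) for v in(max(0,p[:,0].min()-25),max(0,p[:,1].min()-25),min(640,p[:,0].max()+25),min(400,p[:,1].max()+25))]
    def cost(x):
        J=0; xx=[x[0],x[1],x[2] if dyaw else 0]
        for n in cams:
            u0,v0,u1,v1=rois[n]; mm=masks[n][v0:v1,u0:u1]; J+=np.abs(render(n,model,xx,Cs[n],rois[n])-mm).sum()/mm.sum()
        return J
    sim=[np.array(x0)+d for d in ([0,0,0],[.01,0,0],[0,.01,0],[0,0,.15])]
    r=minimize(cost,x0,method="Nelder-Mead",options=dict(initial_simplex=sim,xatol=1e-4,fatol=1e-4)); return r.x,r.fun
def hsv(im): return cv2.cvtColor(im,cv2.COLOR_RGB2HSV)
def masks(im):
    h,s,v=[a.astype(int) for a in cv2.split(hsv(im))]
    return dict(red=(((h<5)|(h>172))&(s>190)),yellow=((h>24)&(h<36)&(s>150)),
      bg=((h>40)&(h<128)&(s>100)),green=((h>45)&(h<85)&(s>110)),black=(v<45))
E
cat > m1.py <<'E'
from fit import *
ims={n:cv2.imread(f"pics/{n}0.png")[:,:,::-1].copy() for n in("top","scene")}
M={n:masks(im) for n,im in ims.items()}
def go(name,key,model,x0,dyaw):
    out=[]
    for cams in (["top"],["scene"],["top","scene"]):
        mk={n:M[n][key].astype(float) for n in cams}
        x,f=fit(cams,MODELS[model],mk,x0,dyaw); print(name,cams,np.round(x[:2],4),round(float(np.degrees(x[2])),1),round(f,3))
go("red","red","tray",[.503,-.294,0],1)
go("yellow","yellow","tray",[.507,.299,-.1],1)
go("tee","bg","tee",[.567,.06,.7],1)
go("pipe","bg","pipe",[.563,-.07,0],0)
go("greencap","green","cap",[.437,-.068,0],0)
go("blackcap","black","cap",[.675,.068,0],0)
for nm,u,v,z in(("pipe",363,192.1,.06),("black",288.2,140.3,.05),("green",364.2,259.7,.05),("noz",285.5,260.6,.065),("bare",358,133,.06),("or1",405.5,151,.06),("or2",408.5,226,.06),("nut1",324,169,.01),("nut2",322.7,232,.01)): print(nm,np.round(back("top",u,v,z),4))
E
python3 m1.py
```

```text
red ['top'] [ 0.508  -0.2922] -6.0 0.049
red ['scene'] [ 0.5043 -0.2911] -4.3 0.071
red ['top', 'scene'] [ 0.5069 -0.2922] -4.9 0.133
yellow ['top'] [0.515  0.3002] -9.7 0.097
yellow ['scene'] [0.5055 0.3034] -11.1 0.304
yellow ['top', 'scene'] [0.5153 0.3001] -10.0 0.422
tee ['top'] [0.5687 0.06  ] 129.0 0.181
tee ['scene'] [0.5804 0.059 ] 29.1 0.794
tee ['top', 'scene'] [0.5676 0.0601] 134.4 0.394
pipe ['top'] [ 0.5648 -0.0718] 0.4 1.267
pipe ['scene'] [ 0.5604 -0.0704] 7.5 0.308
pipe ['top', 'scene'] [ 0.5643 -0.0718] 3.4 1.579
greencap ['top'] [ 0.4424 -0.0687] -0.1 0.401
greencap ['scene'] [ 0.4381 -0.0695] 5.1 0.589
greencap ['top', 'scene'] [ 0.4401 -0.0695] 2.6 1.001
blackcap ['top'] [0.6734 0.0701] 3.7 0.666
blackcap ['scene'] [0.6733 0.0687] -4.1 0.705
blackcap ['top', 'scene'] [0.6731 0.0691] -1.0 1.373
pipe [ 0.5638 -0.0722  0.06  ]
black [0.6718 0.0665 0.05  ]
green [ 0.4406 -0.0698  0.05  ]
noz [0.4424 0.0721 0.065 ]
bare [ 0.6778 -0.0677  0.06  ]
or1 [ 0.6392 -0.1547  0.06  ]
or2 [ 0.4989 -0.1515  0.06  ]
nut1 [ 6.221e-01 -2.000e-04  1.000e-02]
nut2 [0.496  0.0057 0.01  ]
```

```bash
cat >> h.py <<'E'
def to(x,y,z,th):
    s=bot.read_state(); Rc=R.from_rotvec(s["ee_rot"]); t=np.radians(th)
    ya=np.array([np.cos(t),np.sin(t),0]); za=np.array([0,0,-1.]); G=R.from_matrix(np.c_[np.cross(ya,za),ya,za])
    d=Rc.inv().apply(np.array([x,y,z])-s["tcp_pos"])*1000; r=np.degrees((Rc.inv()*G).as_rotvec())
    print("tcp",np.round(s["tcp_pos"],4),"mm",np.round(d,1),"deg",np.round(r,2),"t",round(s["t"],2))
E
python3 - <<'E'
from fit import *
to(.564,-.072,.16,0)
im=cv2.imread("pics/top0.png"); im=cv2.resize(im,None,fx=3,fy=3,interpolation=cv2.INTER_CUBIC)
im2=cv2.imread("pics/scene0.png"); im2=cv2.resize(im2,None,fx=3,fy=3,interpolation=cv2.INTER_CUBIC)
for n,I in(("top",im),("scene",im2)):
  for mod,x in(("tray",(.507,-.2922,np.radians(-5))),("tray",(.511,.3015,np.radians(-10))),("tee",(.568,.06,np.radians(130))),("pipe",(.563,-.0715,0)),("jar",(.4405,-.0695,0)),("jar",(.673,.069,0)),("nozzle",(.4425,.073,0))):
    c,s=np.cos(x[2]),np.sin(x[2])
    for P in MODELS[mod]:
        p=pr(n,P@np.array([[c,s,0],[-s,c,0],[0,0,1]])+[x[0],x[1],0],cal(n))
        cv2.polylines(I,[np.round(cv2.convexHull(((p+.5)*3-.5).astype(np.float32))).astype(np.int32)],True,(255,255,255),1)
o=np.vstack([cv2.resize(im[330:900,360:1600],(800,368)),cv2.resize(im2[390:810,400:1460],(800,232*800//800))])
cv2.imwrite("pics/ov1.png",o)
E
```

```text
tcp [0.1799 0.4932 0.2503] mm [-554.5 -399.4   90.3] deg [ 0.    0.   69.96] t 0.9
```

View pics/ov1.png

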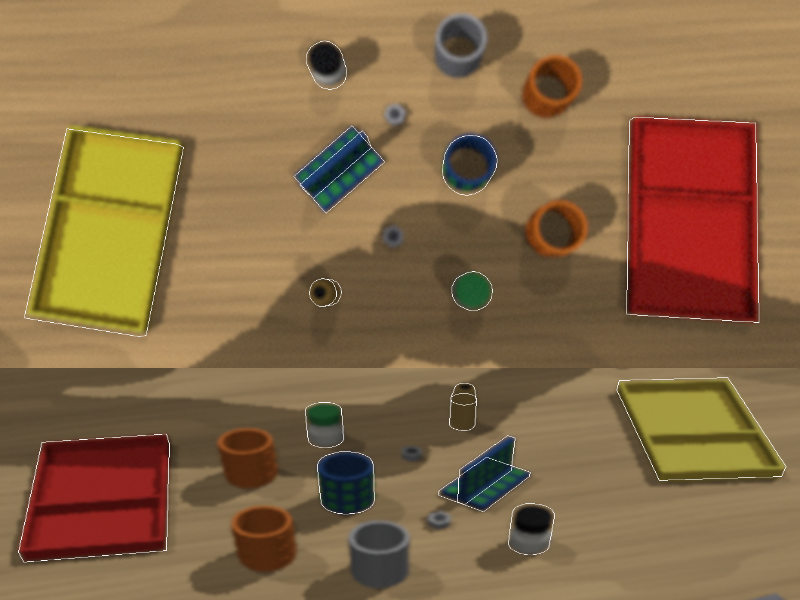

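The overlay matches every outline within a few mm. The pipe I want is blue with green squares at top (363,192); I'm rejecting orange (405,154), orange (407,227) and steel (358,132). The crop confirms it. Moving.

{"name": "step_arm", "arguments": {
  "increments": [
    [-554.5, -399.4, 90, 0, 0, 70, 100],
    [-554.5, -399.4, 90, 0, 0, 70, 100],
    [-554.5, -399.4, 90, 0, 0, 70, 100],
    [-554.5, -399.4, 90, 0, 0, 70, 100],
    [-554.5, -399.4, 90, 0, 0, 70, 100]
  ],
  "squeeze": 50
}}

```text
t: 1.4
tcp_pos: [0.3199, 0.2866, 0.2176]
ee_rot: [1.649, 2.674, 0.001]
wrist_force: [0.6, 0.1, -0.8]
finger_gap: 0.0852
```

```bash
python3 -c "
from h import *
to(.564,-.072,.16,0)"
```

```text
tcp [0.3199 0.2866 0.2176] mm [-430.    57.2   57.7] deg [ 4.000e-02 -1.000e-02  2.666e+01] t 1.4
```

{"name": "step_arm", "arguments": {
  "increments": [
    [-430, 57.2, 57.7, 0, 0, 26.7, 100],
    [-430, 57.2, 57.7, 0, 0, 26.7, 100],
    [-430, 57.2, 57.7, 0, 0, 26.7, 100],
    [-430, 57.2, 57.7, 0, 0, 26.7, 100],
    [-430, 57.2, 57.7, 0, 0, 26.7, 100]
  ]
}}

```text
t: 1.9
tcp_pos: [0.4608, 0.0821, 0.1847]
ee_rot: [2.217, 2.225, 0.001]
wrist_force: [1.3, 0.4, 0.8]
finger_gap: 0.0855
```

```bash
python3 -c "
from h import *
to(.564,-.072,.16,0)"
```

```text
tcp [0.4608 0.0821 0.1847] mm [-154.5  102.6   24.7] deg [ 0.05 -0.01  0.22] t 1.9
```

{"name": "step_arm", "arguments": {
  "increments": [
    [-154.5, 102.6, 24.7, 0, 0, 0.2, 100],
    [-154.5, 102.6, 24.7, 0, 0, 0.2, 100],
    [-154.5, 102.6, 24.7, 0, 0, 0.2, 100],
    [-154.5, 102.6, 24.7, 0, 0, 0.2, 100],
    [-154.5, 102.6, 24.7, 0, 0, 0.2, 100]
  ]
}}

```text
t: 2.4
tcp_pos: [0.5653, -0.0739, 0.159]
ee_rot: [2.223, 2.218, -0.0]
wrist_force: [-0.7, 0.1, 0.1]
finger_gap: 0.0855
```

```bash
python3 -c "
from h import *
to(.5635,-.0718,.04,0)"
```

```text
tcp [ 0.5653 -0.0739  0.159 ] mm [  2.2  -1.9 119. ] deg [ 0.05  0.06 -0.14] t 2.4
```

{"name": "step_arm", "arguments": {
  "increments": [
    [2, -2, 45, 0, 0, 0, 100],
    [2, -2, 85, 0, 0, 0, 100],
    [2, -2, 110, 0, 0, 0, 100],
    [2, -2, 119, 0, 0, 0, 100],
    [2, -2, 119, 0, 0, 0, 80]
  ]
}}

```text
t: 2.9
tcp_pos: [0.5604, -0.0674, 0.0403]
ee_rot: [-2.218, -2.222, 0.002]
wrist_force: [0.0, 0.6, 0.6]
finger_gap: 0.0735
```

{"name": "step_arm", "arguments": {
  "increments": [
    [0, 0, 0, 0, 0, 0, 30],
    [0, 0, 0, 0, 0, 0, 30],
    [0, 0, 0, 0, 0, 0, 30],
    [0, 0, 0, 0, 0, 0, 30],
    [0, 0, 0, 0, 0, 0, 30]
  ]
}}

```text
t: 3.4
tcp_pos: [0.5625, -0.0681, 0.043]
ee_rot: [2.218, 2.221, 0.003]
wrist_force: [-0.7, 1.3, 7.1]
finger_gap: 0.0487
```

{"name": "step_arm", "arguments": {
  "increments": [
    [0, 0, -20, 0, 0, 0, 20],
    [0, 0, -60, 0, 0, 0, 20],
    [0, 0, -100, 0, 0, 0, 20],
    [0, 0, -115, 0, 0, 0, 20],
    [0, 0, -115, 0, 0, 0, 20]
  ]
}}

```text
t: 3.9
tcp_pos: [0.5632, -0.0683, 0.1596]
ee_rot: [2.216, 2.219, 0.005]
wrist_force: [-0.2, -0.1, -1.5]
finger_gap: 0.0486
```

```bash
python3 -c "
from h import *
im=imaging.get_image('scene'); cv2.imwrite('pics/s1.png',cv2.resize(im[60:300,120:480,::-1],None,fx=2,fy=2))
s=bot.read_state();print(s['finger_gap'],s['wrist_force'])
c,sn=np.cos(np.radians(-5)),np.sin(np.radians(-5))
f=lambda lx,ly:(.5065+c*lx-sn*ly,-.292+sn*lx+c*ly)
print(f(-.037,0),f(.059,-.027),f(.059,.025))
to(*f(-.037,0),.15,0)"
```

```text
0.04880313209995383 [-0.0705979  -0.58425801 -2.36041505]
(np.float64(0.4696407961706054), np.float64(-0.2887752375183366)) (np.float64(0.5629222821332261), np.float64(-0.32403944567058895)) (np.float64(0.5674543807561044), np.float64(-0.27223732136981815))
tcp [ 0.5621 -0.0681  0.1575] mm [-220.6  -92.8    7.4] deg [0.19 0.04 0.09] t 3.95
```

View pics/s1.png

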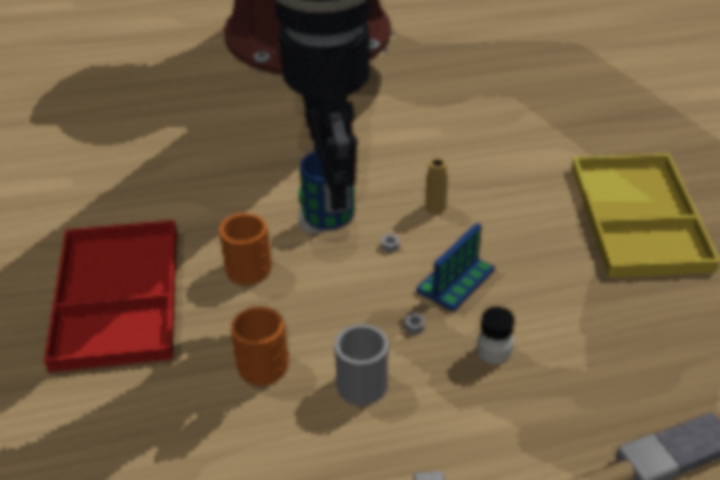

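The pipe is held upright at (327,192) in the crop, with the others undisturbed. Moving to red's large bay.

{"name": "step_arm", "arguments": {
  "increments": [
    [-40, -17, 3, 0, 0, 0, 20],
    [-85, -36, 3, 0, 0, 0, 20],
    [-130, -55, 3, 0, 0, 0, 20],
    [-175, -74, 3, 0, 0, 0, 20],
    [-205, -86, 3, 0, 0, 0, 20]
  ]
}}

```text
t: 4.45
tcp_pos: [0.4733, -0.2751, 0.1516]
ee_rot: [-2.22, -2.22, 0.001]
wrist_force: [0.8, 0.6, -1.5]
finger_gap: 0.0489
```

{"name": "step_arm", "arguments": {
  "increments": [
    [-14, -6, 10, 0, 0, 0, 20],
    [-14, -6, 50, 0, 0, 0, 20],
    [-14, -6, 85, 0, 0, 0, 20],
    [-14, -6, 92, 0, 0, 0, 20],
    [-14, -6, 92, 0, 0, 0, 20]
  ]
}}

```text
t: 4.95
tcp_pos: [0.4685, -0.2855, 0.0594]
ee_rot: [-2.216, -2.221, 0.0]
wrist_force: [0.2, 0.3, -1.4]
finger_gap: 0.049
```

```bash
python3 -c "
from h import *
s=bot.read_state();print(s['finger_gap'],s['wrist_force'])
to(.4696,-.285,.048,0)"
```

```text
0.0490037460118301 [ 0.24492165  0.29951364 -1.3965931 ]
tcp [ 0.4685 -0.2855  0.0594] mm [ 0.5  1.2 11.4] deg [-0.17 -0.15  0.12] t 4.95
```

{"name": "step_arm", "arguments": {
  "increments": [
    [0, 1, 5, 0, 0, 0, 20],
    [0, 1, 9, 0, 0, 0, 20],
    [0, 1, 11, 0, 0, 0, 20],
    [0, 1, 12, 0, 0, 0, 20],
    [0, 1, 12, 0, 0, 0, 20]
  ]
}}

```text
t: 5.45
tcp_pos: [0.4706, -0.2871, 0.0493]
ee_rot: [2.219, 2.223, 0.0]
wrist_force: [-0.4, -0.5, -1.5]
finger_gap: 0.0488
```

{"name": "step_arm", "arguments": {
  "increments": [
    [0, 0, 1, 0, 0, 0, 20],
    [0, 0, 2, 0, 0, 0, 20],
    [0, 0, 2, 0, 0, 0, 20]
  ]
}}

```text
t: 5.75
tcp_pos: [0.4706, -0.2871, 0.0471]
ee_rot: [2.22, 2.223, 0.0]
wrist_force: [0.9, 0.1, -2.7]
finger_gap: 0.0491
```

{"name": "step_arm", "arguments": {
  "increments": [
    [0, 0, 1, 0, 0, 0, 20],
    [0, 0, 2, 0, 0, 0, 20],
    [0, 0, 2, 0, 0, 0, 20]
  ]
}}

```text
t: 6.05
tcp_pos: [0.4706, -0.2872, 0.0469]
ee_rot: [2.219, 2.222, -0.0]
wrist_force: [-7.0, 4.6, 23.4]
finger_gap: 0.0488
```

{"name": "step_arm", "arguments": {
  "increments": [
    [0, 0, -1, 0, 0, 0, 20],
    [0, 0, -1, 0, 0, 0, 80],
    [0, 0, -1, 0, 0, 0, 80],
    [0, 0, -1, 0, 0, 0, 80],
    [0, 0, -1, 0, 0, 0, 80]
  ]
}}

```text
t: 6.55
tcp_pos: [0.4705, -0.287, 0.0458]
ee_rot: [-2.22, -2.223, 0.0]
wrist_force: [-0.5, -0.1, -0.0]
finger_gap: 0.0685
```

{"name": "step_arm", "arguments": {
  "increments": [
    [0, 0, -20, 0, 0, 0, 100],
    [0, 0, -55, 0, 0, 0, 100],
    [0, 0, -100, 0, 0, 0, 100],
    [0, 0, -115, 0, 0, 0, 100],
    [0, 0, -115, 0, 0, 0, 100]
  ]
}}

```text
t: 7.05
tcp_pos: [0.4719, -0.2881, 0.1635]
ee_rot: [2.216, 2.22, 0.001]
wrist_force: [0.1, -0.1, 0.1]
finger_gap: 0.0856
```

```bash
python3 -c "
from h import *
to(.4425,.0735,.14,0)"
```

```text
tcp [ 0.4719 -0.2881  0.1635] mm [361.7 -28.9  22.3] deg [0.21 0.17 0.09] t 7.05
```

{"name": "step_arm", "arguments": {
  "increments": [
    [48, -4, 5, 0, 0, 0, 100],
    [96, -8, 10, 0, 0, 0, 100],
    [144, -12, 15, 0, 0, 0, 100],
    [192, -16, 20, 0, 0, 0, 100],
    [240, -20, 22, 0, 0, 0, 100]
  ]
}}

```text
t: 7.55
tcp_pos: [0.4486, -0.0451, 0.1374]
ee_rot: [-2.219, -2.221, 0.002]
wrist_force: [0.7, -0.1, 0.5]
finger_gap: 0.0856
```

{"name": "step_arm", "arguments": {
  "increments": [
    [48, -4, 0, 0, 0, 0, 100],
    [96, -7, 0, 0, 0, 0, 100],
    [122, -9, 0, 0, 0, 0, 100],
    [122, -9, 0, 0, 0, 0, 80],
    [122, -9, 0, 0, 0, 0, 80]
  ]
}}

```text
t: 8.05
tcp_pos: [0.4402, 0.0753, 0.1381]
ee_rot: [-2.217, -2.224, 0.002]
wrist_force: [-0.2, -0.3, 0.2]
finger_gap: 0.0686
```

```bash
python3 -c "
from h import *
im=imaging.get_image('scene'); cv2.imwrite('pics/s2.png',cv2.resize(im[60:300,120:480,::-1],None,fx=2,fy=2))
to(.4425,.0735,.036,0)"
```

```text
tcp [0.4405 0.0746 0.1382] mm [ -1.1   2.1 102.2] deg [-0.07  0.02  0.11] t 8.1
```

View pics/s2.png

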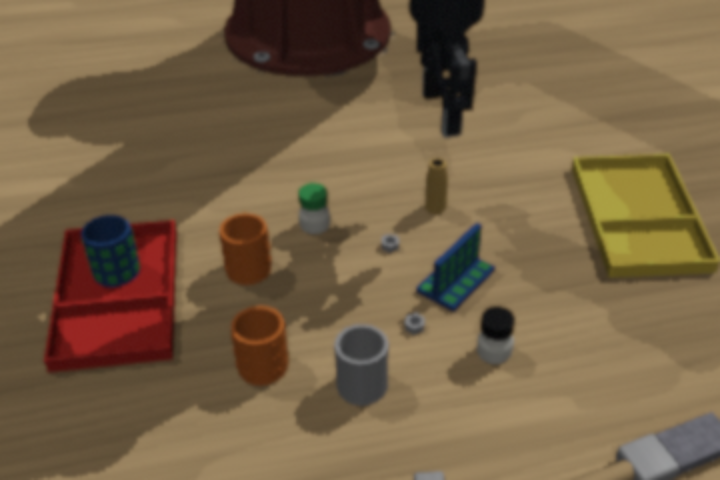

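The blue pipe stands in red's large bay at (111,250) in the crop. Now the nozzle.

{"name": "step_arm", "arguments": {
  "increments": [
    [-1, 2, 40, 0, 0, 0, 80],
    [-1, 2, 75, 0, 0, 0, 80],
    [-1, 2, 95, 0, 0, 0, 80],
    [-1, 2, 102, 0, 0, 0, 60],
    [-1, 2, 102, 0, 0, 0, 40]
  ]
}}

```text
t: 8.6
tcp_pos: [0.4424, 0.0731, 0.0363]
ee_rot: [-2.221, -2.221, 0.002]
wrist_force: [-0.0, -0.9, -0.3]
finger_gap: 0.0408
```

{"name": "step_arm", "arguments": {
  "increments": [
    [0, 0, 0, 0, 0, 0, 10],
    [0, 0, 0, 0, 0, 0, 10],
    [0, 0, 0, 0, 0, 0, 10],
    [0, 0, 0, 0, 0, 0, 10],
    [0, 0, 0, 0, 0, 0, 10]
  ]
}}

```text
t: 9.1
tcp_pos: [0.4437, 0.0739, 0.0378]
ee_rot: [2.219, 2.222, 0.002]
wrist_force: [-0.8, -0.6, 8.0]
finger_gap: 0.0244
```

{"name": "step_arm", "arguments": {
  "increments": [
    [0, 0, 0, 0, 0, 0, 10],
    [0, 0, -30, 0, 0, 0, 10],
    [0, 0, -75, 0, 0, 0, 10],
    [0, 0, -115, 0, 0, 0, 10],
    [0, 0, -115, 0, 0, 0, 10]
  ]
}}

```text
t: 9.6
tcp_pos: [0.446, 0.0741, 0.1568]
ee_rot: [2.215, 2.219, 0.009]
wrist_force: [0.8, 0.2, -1.1]
finger_gap: 0.0245
```

```bash
python3 -c "
from h import *
im=imaging.get_image('scene'); cv2.imwrite('pics/s3.png',cv2.resize(im[60:300,120:480,::-1],None,fx=2,fy=2))
to(.563,-.324,.15,0)"
```

```text
tcp [0.4448 0.0741 0.1545] mm [-398.3  117.5    5.1] deg [ 0.31 -0.    0.1 ] t 9.65
```

View pics/s3.png

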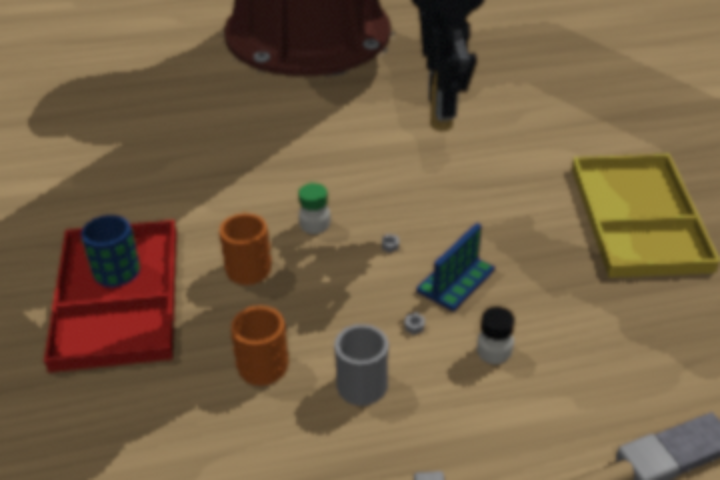

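The nozzle is held at (443,118) in the crop. Carrying it to red's small bay.

{"name": "step_arm", "arguments": {
  "increments": [
    [-45, 13, 0, 0, 0, 0, 10],
    [-91, 27, 0, 0, 0, 0, 10],
    [-138, 41, 0, 0, 0, 0, 10],
    [-185, 54, 0, 0, 0, 0, 10],
    [-230, 68, 0, 0, 0, 0, 10]
  ]
}}

```text
t: 10.15
tcp_pos: [0.5107, -0.1577, 0.1507]
ee_rot: [-2.219, -2.222, 0.001]
wrist_force: [1.2, 1.0, 0.7]
finger_gap: 0.0248
```

{"name": "step_arm", "arguments": {
  "increments": [
    [-45, 13, 0, 0, 0, 0, 10],
    [-91, 27, 0, 0, 0, 0, 10],
    [-138, 41, 0, 0, 0, 0, 10],
    [-168, 49, 0, 0, 0, 0, 10],
    [-168, 49, 0, 0, 0, 0, 10]
  ]
}}

```text
t: 10.65
tcp_pos: [0.5604, -0.3276, 0.1498]
ee_rot: [-2.223, -2.219, 0.001]
wrist_force: [0.7, -0.3, -1.4]
finger_gap: 0.0247
```

```bash
python3 -c "
from h import *
to(.563,-.324,.05,0)"
```

```text
tcp [ 0.5604 -0.3276  0.1498] mm [ 3.6  2.7 99.8] deg [-0.05  0.01 -0.11] t 10.65
```

{"name": "step_arm", "arguments": {
  "increments": [
    [4, 3, 40, 0, 0, 0, 10],
    [4, 3, 75, 0, 0, 0, 10],
    [4, 3, 95, 0, 0, 0, 10],
    [4, 3, 102, 0, 0, 0, 10],
    [4, 3, 102, 0, 0, 0, 10]
  ]
}}

```text
t: 11.15
tcp_pos: [0.5626, -0.3187, 0.0485]
ee_rot: [-2.217, -2.221, 0.001]
wrist_force: [0.3, 0.9, 0.1]
finger_gap: 0.0244
```

{"name": "step_arm", "arguments": {
  "increments": [
    [0, 0, 1, 0, 0, 0, 10],
    [0, 0, 3, 0, 0, 0, 10],
    [0, 0, 3, 0, 0, 0, 10]
  ]
}}

```text
t: 11.45
tcp_pos: [0.564, -0.3201, 0.0478]
ee_rot: [2.219, 2.222, 0.0]
wrist_force: [-0.6, 0.4, -1.1]
finger_gap: 0.0248
```

{"name": "step_arm", "arguments": {
  "increments": [
    [0, 0, 1, 0, 0, 0, 10],
    [0, 0, 2, 0, 0, 0, 10],
    [0, 0, 2, 0, 0, 0, 10]
  ]
}}

```text
t: 11.75
tcp_pos: [0.5635, -0.3198, 0.045]
ee_rot: [-2.22, -2.223, 0.0]
wrist_force: [-0.2, 0.3, -1.1]
finger_gap: 0.0242
```

{"name": "step_arm", "arguments": {
  "increments": [
    [-4, 0, 0, 0, 0, 0, 10],
    [-4, 0, 1, 0, 0, 0, 10],
    [-4, 0, 2, 0, 0, 0, 10],
    [-4, 0, 2, 0, 0, 0, 10]
  ]
}}

```text
t: 12.15
tcp_pos: [0.5634, -0.3238, 0.0428]
ee_rot: [-2.22, -2.223, 0.0]
wrist_force: [-0.4, -0.1, -1.7]
finger_gap: 0.0247
```

{"name": "step_arm", "arguments": {
  "increments": [
    [0, 0, 1, 0, 0, 0, 10],
    [0, 0, 2, 0, 0, 0, 10],
    [0, 0, 2, 0, 0, 0, 10]
  ]
}}

```text
t: 12.45
tcp_pos: [0.5636, -0.3239, 0.0418]
ee_rot: [2.219, 2.223, -0.0]
wrist_force: [-2.4, 1.7, 7.0]
finger_gap: 0.0243
```

{"name": "step_arm", "arguments": {
  "increments": [
    [0, 0, 0, 0, 0, 0, 60],
    [0, 0, 0, 0, 0, 0, 60],
    [0, 0, 0, 0, 0, 0, 60],
    [0, 0, 0, 0, 0, 0, 60],
    [0, 0, -10, 0, 0, 0, 60]
  ]
}}

```text
t: 12.95
tcp_pos: [0.5627, -0.3232, 0.05]
ee_rot: [-2.218, -2.221, 0.001]
wrist_force: [-0.4, -0.3, 0.6]
finger_gap: 0.051
```

{"name": "step_arm", "arguments": {
  "increments": [
    [0, 0, -30, 0, 0, 0, 60],
    [0, 0, -70, 0, 0, 0, 80],
    [0, 0, -105, 0, 0, 0, 80],
    [0, 0, -105, 0, 0, 0, 80],
    [0, 0, -105, 0, 0, 0, 80]
  ]
}}

```text
t: 13.45
tcp_pos: [0.5641, -0.3243, 0.1575]
ee_rot: [2.218, 2.221, 0.001]
wrist_force: [-1.3, 0.1, 0.4]
finger_gap: 0.0682
```

```bash
python3 -c "
from h import *
to(.44,-.0695,.15,0)"
```

```text
tcp [ 0.5641 -0.3243  0.1575] mm [ 255.  -123.7    6.9] deg [0.11 0.08 0.09] t 13.45
```

{"name": "step_arm", "arguments": {
  "increments": [
    [44, -21, 0, 0, 0, 0, 80],
    [88, -43, 0, 0, 0, 0, 80],
    [132, -64, 0, 0, 0, 0, 80],
    [176, -85, 0, 0, 0, 0, 80],
    [220, -107, 0, 0, 0, 0, 80]
  ]
}}

```text
t: 13.95
tcp_pos: [0.4543, -0.1022, 0.155]
ee_rot: [-2.219, -2.221, 0.001]
wrist_force: [1.7, 1.0, -0.2]
finger_gap: 0.0682
```

{"name": "step_arm", "arguments": {
  "increments": [
    [35, -17, 10, 0, 0, 0, 80],
    [35, -17, 30, 0, 0, 0, 80],
    [35, -17, 50, 0, 0, 0, 80],
    [35, -17, 50, 0, 0, 0, 80],
    [35, -17, 50, 0, 0, 0, 80]
  ]
}}

```text
t: 14.45
tcp_pos: [0.4385, -0.0689, 0.1057]
ee_rot: [-2.219, -2.222, 0.001]
wrist_force: [0.1, 0.1, 0.8]
finger_gap: 0.0683
```

```bash
python3 -c "
from h import *
im=imaging.get_image('scene'); cv2.imwrite('pics/s4.png',cv2.resize(im[60:300,120:480,::-1],None,fx=2,fy=2))
to(.44,-.0695,.036,0)"
```

```text
tcp [ 0.4391 -0.0692  0.1062] mm [-0.3  0.9 70.2] deg [-0.03 -0.01  0.07] t 14.5
```

View pics/s4.png

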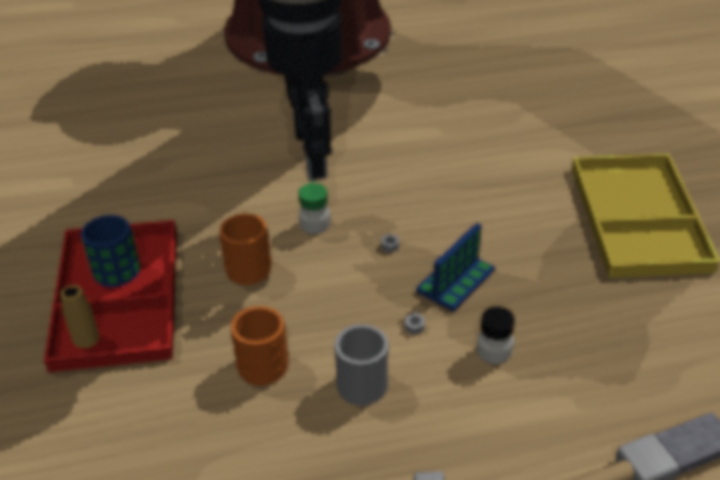

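The nozzle stands in red's small bay at (80,318) in the crop; I'll check its lean by projection later. Next is the green jar at (313,207).

{"name": "step_arm", "arguments": {
  "increments": [
    [0, 1, 30, 0, 0, 0, 80],
    [0, 1, 55, 0, 0, 0, 80],
    [0, 1, 69, 0, 0, 0, 80],
    [0, 1, 69, 0, 0, 0, 60],
    [0, 1, 69, 0, 0, 0, 40]
  ]
}}

```text
t: 15.0
tcp_pos: [0.4407, -0.0694, 0.0377]
ee_rot: [2.22, 2.222, 0.0]
wrist_force: [0.6, 0.5, -0.0]
finger_gap: 0.04
```

{"name": "step_arm", "arguments": {
  "increments": [
    [0, 0, 0, 0, 0, 0, 20],
    [0, 0, 0, 0, 0, 0, 20],
    [0, 0, 0, 0, 0, 0, 20],
    [0, 0, 0, 0, 0, 0, 20],
    [0, 0, 0, 0, 0, 0, 20]
  ]
}}

```text
t: 15.5
tcp_pos: [0.441, -0.0694, 0.0382]
ee_rot: [2.219, 2.222, 0.001]
wrist_force: [-1.8, 0.4, 7.2]
finger_gap: 0.0322
```

{"name": "step_arm", "arguments": {
  "increments": [
    [0, 0, -10, 0, 0, 0, 20],
    [0, 0, -40, 0, 0, 0, 20],
    [0, 0, -85, 0, 0, 0, 20],
    [0, 0, -115, 0, 0, 0, 20],
    [0, 0, -115, 0, 0, 0, 20]
  ]
}}

```text
t: 16.0
tcp_pos: [0.4428, -0.0698, 0.1567]
ee_rot: [2.215, 2.218, 0.006]
wrist_force: [0.8, -0.1, -0.7]
finger_gap: 0.0323
```

```bash
python3 -c "
from h import *
for n in('scene','top'):
  im=imaging.get_image(n).copy()
  from fit import MODELS,pr
  im=cv2.resize(im,None,fx=3,fy=3,interpolation=cv2.INTER_CUBIC)
  for P,x,y in((MODELS['pipe'][0],.4706,-.291),)+tuple((p,.5635,-.3235) for p in MODELS['nozzle']):
    p=pr(n,P+[x,y,.004],cal(n)); cv2.polylines(im,[np.round(cv2.convexHull(((p+.5)*3-.5).astype(np.float32))).astype(np.int32)],True,(255,255,255),1)
  u,v=(180,205) if n=='scene' else (478,220)
  o=im[3*v-210:3*v+180,3*u-195:3*u+195]
  cv2.imwrite('pics/%s5.png'%n,o[:,:,::-1])
a=[cv2.imread('pics/%s5.png'%n) for n in('scene','top')]; cv2.imwrite('pics/c5.png',np.hstack(a))
to(.5675,-.272,.15,0); s=bot.read_state(); print(s['finger_gap'])"
```

```text
tcp [ 0.4407 -0.0692  0.153 ] mm [-203.   126.5    3.5] deg [0.12 0.04 0.09] t 16.1
0.032174265707533865
```

View pics/c5.png

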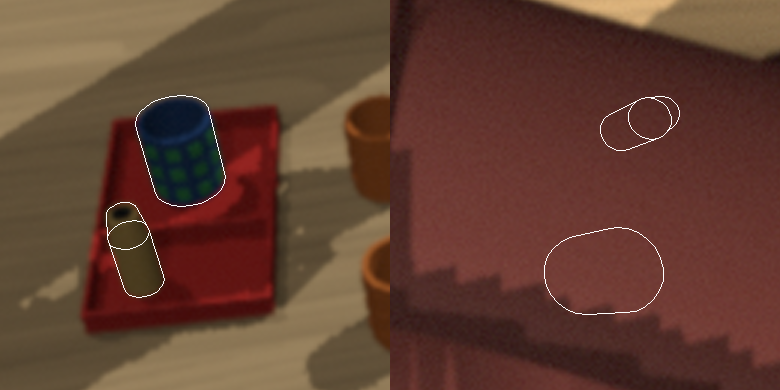

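In the scene view, the projected upright outlines match the pipe and the nozzle exactly. The arm hides this part of the top view. Carrying the jar.

{"name": "step_arm", "arguments": {
  "increments": [
    [-40, 25, 0, 0, 0, 0, 20],
    [-80, 50, 0, 0, 0, 0, 20],
    [-120, 75, 0, 0, 0, 0, 20],
    [-160, 100, 0, 0, 0, 0, 20],
    [-198, 124, 0, 0, 0, 0, 20]
  ]
}}

```text
t: 16.6
tcp_pos: [0.5644, -0.2683, 0.1504]
ee_rot: [-2.218, -2.221, 0.001]
wrist_force: [0.1, 0.7, -0.5]
finger_gap: 0.0319
```

{"name": "step_arm", "arguments": {
  "increments": [
    [-3, 2, 30, 0, 0, 0, 20],
    [-3, 2, 65, 0, 0, 0, 20],
    [-3, 2, 90, 0, 0, 0, 20],
    [-3, 2, 100, 0, 0, 0, 20],
    [-3, 2, 100, 0, 0, 0, 20]
  ]
}}

```text
t: 17.1
tcp_pos: [0.565, -0.2689, 0.0499]
ee_rot: [-2.217, -2.22, 0.002]
wrist_force: [-0.9, 0.4, -1.3]
finger_gap: 0.0318
```

```bash
python3 -c "
from h import *
to(.5665,-.272,.042,0)"
```

```text
tcp [ 0.565  -0.2689  0.0499] mm [-3.1  1.6  7.9] deg [-0.21 -0.13  0.09] t 17.1
```

{"name": "step_arm", "arguments": {
  "increments": [
    [-2, 1, 2, 0, 0, 0, 20],
    [-2, 1, 4, 0, 0, 0, 20],
    [-2, 1, 5, 0, 0, 0, 20],
    [-2, 1, 5, 0, 0, 0, 20]
  ]
}}

```text
t: 17.5
tcp_pos: [0.5678, -0.272, 0.0476]
ee_rot: [2.219, 2.223, 0.0]
wrist_force: [-0.4, 0.7, -1.4]
finger_gap: 0.0322
```

{"name": "step_arm", "arguments": {
  "increments": [
    [0, 0, 1, 0, 0, 0, 20],
    [0, 0, 2, 0, 0, 0, 20],
    [0, 0, 2, 0, 0, 0, 20]
  ]
}}

```text
t: 17.8
tcp_pos: [0.5674, -0.2718, 0.045]
ee_rot: [-2.22, -2.223, 0.0]
wrist_force: [-0.1, 0.2, -0.9]
finger_gap: 0.0322
```

{"name": "step_arm", "arguments": {
  "increments": [
    [0, 0, 1, 0, 0, 0, 20],
    [0, 0, 1, 0, 0, 0, 20],
    [0, 0, 1, 0, 0, 0, 20]
  ]
}}

```text
t: 18.1
tcp_pos: [0.5675, -0.2718, 0.044]
ee_rot: [-2.22, -2.223, 0.0]
wrist_force: [-0.7, 0.2, -0.7]
finger_gap: 0.0323
```

{"name": "step_arm", "arguments": {
  "increments": [
    [0, 0, 1, 0, 0, 0, 20],
    [0, 0, 1, 0, 0, 0, 20],
    [0, 0, 2, 0, 0, 0, 20],
    [0, 0, 2, 0, 0, 0, 20]
  ]
}}

```text
t: 18.5
tcp_pos: [0.5676, -0.2719, 0.0423]
ee_rot: [2.22, 2.223, 0.0]
wrist_force: [-0.7, 0.3, 2.1]
finger_gap: 0.0318
```

Touching. Releasing and rising.

{"name": "step_arm", "arguments": {
  "increments": [
    [0, 0, 0, 0, 0, 0, 65],
    [0, 0, 0, 0, 0, 0, 65],
    [0, 0, 0, 0, 0, 0, 65],
    [0, 0, 0, 0, 0, 0, 65],
    [0, 0, -10, 0, 0, 0, 65]
  ]
}}

```text
t: 19.0
tcp_pos: [0.5666, -0.2713, 0.0511]
ee_rot: [-2.218, -2.221, 0.001]
wrist_force: [-0.2, 0.7, -0.3]
finger_gap: 0.0552
```

{"name": "step_arm", "arguments": {
  "increments": [
    [0, 0, -30, 0, 0, 0, 65],
    [0, 0, -70, 0, 0, 0, 80],
    [0, 0, -115, 0, 0, 0, 100],
    [0, 0, -115, 0, 0, 0, 100],
    [0, 0, -115, 0, 0, 0, 100]
  ]
}}

```text
t: 19.5
tcp_pos: [0.5683, -0.2723, 0.1689]
ee_rot: [2.217, 2.221, 0.001]
wrist_force: [-0.9, -0.3, -0.5]
finger_gap: 0.0858
```

```bash
python3 -c "
from h import *
to(.568,.06,.165,40)"
```

```text
tcp [ 0.5683 -0.2723  0.1689] mm [3.323e+02 2.000e-01 3.300e+00] deg [  0.12   0.15 -39.91] t 19.5
```

{"name": "step_arm", "arguments": {
  "increments": [
    [45, 0, 3, 0, 0, -8, 100],
    [92, 0, 3, 0, 0, -16, 100],
    [140, 0, 3, 0, 0, -24, 100],
    [188, 0, 3, 0, 0, -32, 100],
    [235, 0, 3, 0, 0, -40, 100]
  ]
}}

```text
t: 20.0
tcp_pos: [0.5659, -0.0349, 0.1628]
ee_rot: [-1.317, -2.85, 0.001]
wrist_force: [1.7, 0.2, 0.4]
finger_gap: 0.0854
```

```bash
python3 -c "
from h import *
to(.568,.06,.13,40)"
```

```text
tcp [ 0.5659 -0.0349  0.1628] mm [70.8 63.1 32.9] deg [-0.08 -0.1   0.4 ] t 20.0
```

{"name": "step_arm", "arguments": {
  "increments": [
    [33, 30, 10, 0, 0, 0.3, 100],
    [66, 59, 30, 0, 0, 0.3, 100],
    [70, 62, 33, 0, 0, 0.3, 100],
    [70, 62, 33, 0, 0, 0.3, 100],
    [70, 62, 33, 0, 0, 0.3, 100]
  ]
}}

```text
t: 20.5
tcp_pos: [0.5693, 0.0559, 0.1307]
ee_rot: [-1.333, -2.844, 0.001]
wrist_force: [-0.1, 0.1, 0.4]
finger_gap: 0.0856
```

```bash
python3 -c "
from h import *
im=imaging.get_image('scene'); cv2.imwrite('pics/s6.png',cv2.resize(im[60:300,120:480,::-1],None,fx=2,fy=2))
to(.568,.06,.042,40)"
```

```text
tcp [0.5696 0.0555 0.1311] mm [ 4.5  1.7 89.1] deg [-0.01  0.01 -0.28] t 20.55
```

View pics/s6.png

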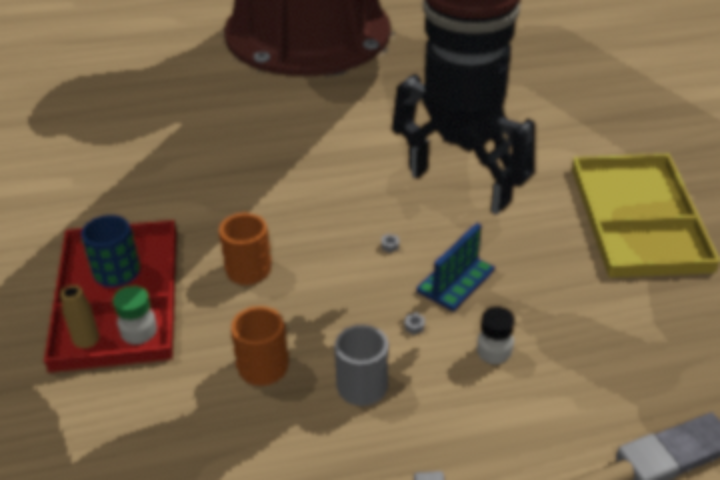

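The red kit is complete and standing. The jaws straddle the tee web at (458,262) in the crop.

{"name": "step_arm", "arguments": {
  "increments": [
    [4, 2, 35, 0, 0, 0, 100],
    [4, 2, 65, 0, 0, 0, 100],
    [4, 2, 87, 0, 0, 0, 80],
    [4, 2, 87, 0, 0, 0, 60],
    [4, 2, 87, 0, 0, 0, 30]
  ]
}}

```text
t: 21.05
tcp_pos: [0.5688, 0.0599, 0.0446]
ee_rot: [1.335, 2.844, -0.0]
wrist_force: [0.2, -0.0, -0.4]
finger_gap: 0.0434
```

{"name": "step_arm", "arguments": {
  "increments": [
    [0, 0, 0, 0, 0, 0, 0],
    [0, 0, 0, 0, 0, 0, 0],
    [0, 0, 0, 0, 0, 0, 0],
    [0, 0, 0, 0, 0, 0, 0],
    [0, 0, 0, 0, 0, 0, 0]
  ]
}}

```text
t: 21.55
tcp_pos: [0.5696, 0.0608, 0.0454]
ee_rot: [1.332, 2.842, 0.001]
wrist_force: [0.1, -1.7, 7.1]
finger_gap: 0.0072
```

{"name": "step_arm", "arguments": {
  "increments": [
    [0, 0, 0, 0, 0, 0, 0],
    [0, 0, 0, 0, 0, 0, 0]
  ]
}}

```text
t: 21.75
tcp_pos: [0.5696, 0.0608, 0.0455]
ee_rot: [1.332, 2.842, 0.001]
wrist_force: [-0.4, -2.0, 6.1]
finger_gap: 0.0074
```

{"name": "step_arm", "arguments": {
  "increments": [
    [0, 0, -10, 0, 0, 0, 0],
    [0, 0, -40, 0, 0, 0, 0],
    [0, 0, -85, 0, 0, 0, 0],
    [0, 0, -110, 0, 0, 0, 0],
    [0, 0, -110, 0, 0, 0, 0]
  ]
}}

```text
t: 22.25
tcp_pos: [0.5709, 0.0611, 0.1586]
ee_rot: [1.33, 2.839, 0.005]
wrist_force: [0.5, 0.4, -2.0]
finger_gap: 0.0074
```

```bash
python3 -c "
from h import *
im=imaging.get_image('scene'); cv2.imwrite('pics/s7.png',cv2.resize(im[60:300,240:600,::-1],None,fx=2,fy=2))
to(.4746,.3074,.155,-10)"
```

```text
tcp [0.5696 0.061  0.1562] mm [250.1  84.7   0.9] deg [ 0.23  0.06 49.79] t 22.3
```

View pics/s7.png

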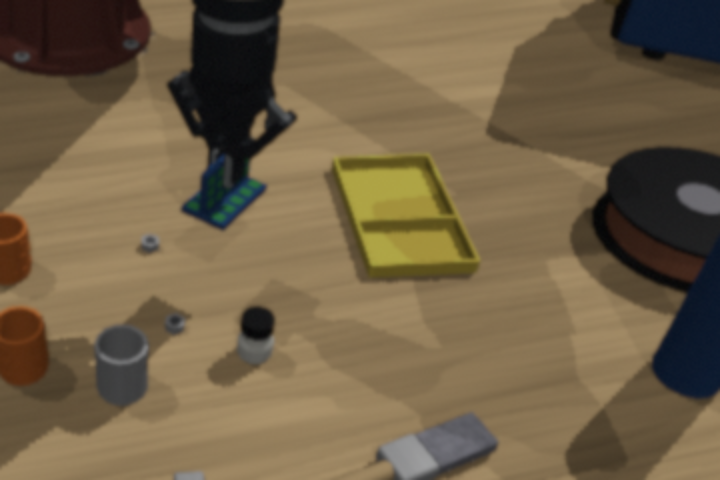

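The tee is held level at (225,195) in the crop.

{"name": "step_arm", "arguments": {
  "increments": [
    [35, 12, 0, 0, 0, 7, 0],
    [70, 24, 0, 0, 0, 14, 0],
    [105, 36, 0, 0, 0, 21, 0],
    [140, 48, 0, 0, 0, 28, 0],
    [175, 60, 0, 0, 0, 35, 0]
  ]
}}

```text
t: 22.8
tcp_pos: [0.5008, 0.2348, 0.1527]
ee_rot: [-2.132, -2.306, 0.003]
wrist_force: [0.3, -1.2, -1.5]
finger_gap: 0.007
```

```bash
python3 -c "
from h import *
to(.4746,.3074,.15,-10)"
```

```text
tcp [0.5008 0.2348 0.1527] mm [ 74.4 -20.5   2.7] deg [-0.14  0.05 14.49] t 22.8
```

{"name": "step_arm", "arguments": {
  "increments": [
    [35, -10, 0, 0, 0, 7, 0],
    [65, -19, 0, 0, 0, 14.5, 0],
    [74, -20.5, 2, 0, 0, 14.5, 0],
    [74, -20.5, 2, 0, 0, 14.5, 0],
    [74, -20.5, 2, 0, 0, 14.5, 0]
  ]
}}

```text
t: 23.3
tcp_pos: [0.4757, 0.305, 0.1512]
ee_rot: [2.4, 2.027, -0.002]
wrist_force: [-0.3, -0.3, -2.3]
finger_gap: 0.0074
```

```bash
python3 -c "
from h import *
to(.4746,.3074,.055,-10)"
```

```text
tcp [0.4757 0.305  0.1512] mm [ 2.3 -1.4 96.2] deg [-0.06  0.07  0.39] t 23.3
```

{"name": "step_arm", "arguments": {
  "increments": [
    [2, -1, 35, 0, 0, 0, 0],
    [2, -1, 65, 0, 0, 0, 0],
    [2, -1, 88, 0, 0, 0, 0],
    [2, -1, 96, 0, 0, 0, 0],
    [2, -1, 96, 0, 0, 0, 0]
  ]
}}

```text
t: 23.8
tcp_pos: [0.4751, 0.3067, 0.0551]
ee_rot: [-2.402, -2.024, 0.004]
wrist_force: [-0.0, 0.4, -1.3]
finger_gap: 0.0073
```

{"name": "step_arm", "arguments": {
  "increments": [
    [0, 0, 1, 0, 0, 0, 0],
    [0, 0, 2, 0, 0, 0, 0],
    [0, 0, 2, 0, 0, 0, 0]
  ]
}}

```text
t: 24.1
tcp_pos: [0.476, 0.3082, 0.0549]
ee_rot: [2.401, 2.025, 0.002]
wrist_force: [-0.2, 0.5, -1.8]
finger_gap: 0.0073
```

{"name": "step_arm", "arguments": {
  "increments": [
    [0, 0, 1, 0, 0, 0, 0],
    [0, 0, 2, 0, 0, 0, 0],
    [0, 0, 2, 0, 0, 0, 0]
  ]
}}

```text
t: 24.4
tcp_pos: [0.4753, 0.3081, 0.052]
ee_rot: [2.401, 2.026, 0.0]
wrist_force: [0.5, -0.9, -1.3]
finger_gap: 0.0075
```

```bash
python3 -c "
from h import *
im=imaging.get_image('scene'); cv2.imwrite('pics/s8.png',cv2.resize(im[80:240,360:560,::-1],None,fx=4,fy=3.7))
to(.4746,.3074,.0495,-10)"
```

```text
tcp [0.4753 0.308  0.052 ] mm [-0.7 -0.5  2.5] deg [-0.    0.    0.29] t 24.45
```

View pics/s8.png

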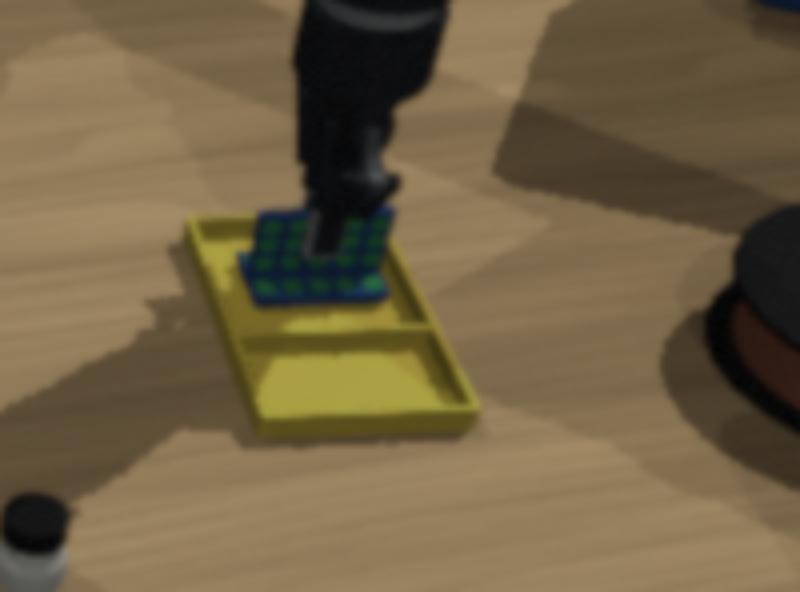

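The tee is aligned inside yellow's large bay at (320,260) in the crop. Lowering the last 2 to 3 mm.

{"name": "step_arm", "arguments": {
  "increments": [
    [0, 0, 1, 0, 0, 0, 0],
    [0, 0, 2, 0, 0, 0, 0],
    [0, 0, 2, 0, 0, 0, 0]
  ]
}}

```text
t: 24.75
tcp_pos: [0.4752, 0.3079, 0.0498]
ee_rot: [-2.402, -2.025, 0.0]
wrist_force: [-0.4, -0.2, -2.8]
finger_gap: 0.0074
```

{"name": "step_arm", "arguments": {
  "increments": [
    [0, 0, 1, 0, 0, 0, 0],
    [0, 0, 1, 0, 0, 0, 0]
  ]
}}

```text
t: 24.95
tcp_pos: [0.4753, 0.3081, 0.0495]
ee_rot: [2.401, 2.025, 0.0]
wrist_force: [-1.9, -0.5, 5.0]
finger_gap: 0.0074
```

{"name": "step_arm", "arguments": {
  "increments": [
    [0, 0, 0, 0, 0, 0, 55],
    [0, 0, 0, 0, 0, 0, 55],
    [0, 0, 0, 0, 0, 0, 55],
    [0, 0, 0, 0, 0, 0, 55],
    [0, 0, -10, 0, 0, 0, 55]
  ]
}}

```text
t: 25.45
tcp_pos: [0.4745, 0.3076, 0.0583]
ee_rot: [-2.401, -2.025, 0.003]
wrist_force: [-0.8, -0.1, 0.2]
finger_gap: 0.0467
```

{"name": "step_arm", "arguments": {
  "increments": [
    [0, 0, -30, 0, 0, 0, 55],
    [0, 0, -70, 0, 0, 0, 80],
    [0, 0, -105, 0, 0, 0, 80],
    [0, 0, -105, 0, 0, 0, 80],
    [0, 0, -105, 0, 0, 0, 80]
  ]
}}

```text
t: 25.95
tcp_pos: [0.4758, 0.3083, 0.1652]
ee_rot: [2.401, 2.025, 0.003]
wrist_force: [0.4, -0.2, -0.7]
finger_gap: 0.0684
```

```bash
python3 -c "
from h import *
to(.673,.069,.15,0)"
```

```text
tcp [0.4758 0.3083 0.1652] mm [-202.6  234.7   15.3] deg [ 0.11 -0.06 -9.71] t 25.95
```

{"name": "step_arm", "arguments": {
  "increments": [
    [-30, 35, 0, 0, 0, -2, 80],
    [-60, 70, 0, 0, 0, -4, 80],
    [-90, 105, 0, 0, 0, -6, 80],
    [-120, 140, 5, 0, 0, -8, 80],
    [-150, 174, 10, 0, 0, -9.7, 80]
  ]
}}

```text
t: 26.45
tcp_pos: [0.6218, 0.1291, 0.1526]
ee_rot: [-2.219, -2.222, 0.002]
wrist_force: [1.4, 0.9, -0.1]
finger_gap: 0.0685
```

```bash
python3 -c "
from h import *
to(.673,.069,.12,0)"
```

```text
tcp [0.6218 0.1291 0.1526] mm [-60.2  51.2  32.5] deg [-0.11  0.01  0.07] t 26.45
```

{"name": "step_arm", "arguments": {
  "increments": [
    [-30, 26, 10, 0, 0, 0, 80],
    [-58, 50, 30, 0, 0, 0, 80],
    [-58, 50, 45, 0, 0, 0, 80],
    [-58, 50, 45, 0, 0, 0, 80],
    [-58, 50, 45, 0, 0, 0, 80]
  ]
}}

```text
t: 26.95
tcp_pos: [0.6704, 0.0731, 0.1081]
ee_rot: [-2.22, -2.22, 0.003]
wrist_force: [-0.1, 1.5, -0.0]
finger_gap: 0.0684
```

```bash
python3 -c "
from h import *
im=imaging.get_image('scene'); cv2.imwrite('pics/s9.png',cv2.resize(im[60:300,240:600,::-1],None,fx=2,fy=2))
to(.673,.069,.038,0)"
```

```text
tcp [0.6709 0.0734 0.109 ] mm [-4.4  2.1 71. ] deg [-0.05 -0.01  0.03] t 27.0
```

View pics/s9.png

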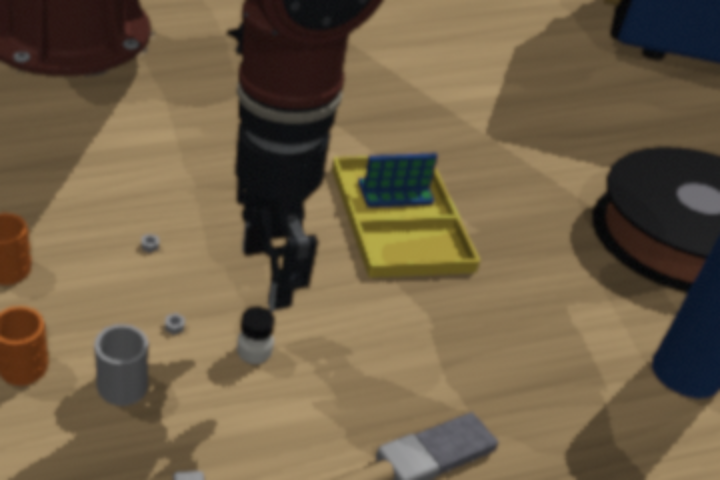

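The tee is released upright at (400,180) in the crop. Next is the black jar at (256,335).

{"name": "step_arm", "arguments": {
  "increments": [
    [-4, 2, 20, 0, 0, 0, 80],
    [-4, 2, 50, 0, 0, 0, 80],
    [-4, 2, 70, 0, 0, 0, 80],
    [-4, 2, 70, 0, 0, 0, 60],
    [-4, 2, 70, 0, 0, 0, 45]
  ]
}}

```text
t: 27.5
tcp_pos: [0.6737, 0.0695, 0.0402]
ee_rot: [2.22, 2.222, 0.001]
wrist_force: [0.9, -0.3, -0.1]
finger_gap: 0.0401
```

{"name": "step_arm", "arguments": {
  "increments": [
    [0, 0, 0, 0, 0, 0, 20],
    [0, 0, 0, 0, 0, 0, 20],
    [0, 0, 0, 0, 0, 0, 20],
    [0, 0, 0, 0, 0, 0, 20],
    [0, 0, 0, 0, 0, 0, 20]
  ]
}}

```text
t: 28.0
tcp_pos: [0.6746, 0.069, 0.0409]
ee_rot: [2.22, 2.22, 0.003]
wrist_force: [-1.6, -0.4, 6.5]
finger_gap: 0.0321
```

{"name": "step_arm", "arguments": {
  "increments": [
    [0, 0, -10, 0, 0, 0, 20],
    [0, 0, -40, 0, 0, 0, 20],
    [0, 0, -80, 0, 0, 0, 20],
    [0, 0, -105, 0, 0, 0, 20],
    [0, 0, -105, 0, 0, 0, 20]
  ]
}}

```text
t: 28.5
tcp_pos: [0.6762, 0.0688, 0.1494]
ee_rot: [2.218, 2.217, 0.009]
wrist_force: [0.9, -0.2, -1.5]
finger_gap: 0.0321
```

```bash
python3 -c "
from h import *
to(.568,.291,.15,0)"
```

```text
tcp [0.6762 0.0688 0.1494] mm [ 222.2 -108.2   -1.5] deg [ 0.45  0.01 -0.01] t 28.5
```

{"name": "step_arm", "arguments": {
  "increments": [
    [42, -21, -2, 0, 0, 0, 20],
    [85, -42, -2, 0, 0, 0, 20],
    [128, -63, -2, 0, 0, 0, 20],
    [170, -83, -2, 0, 0, 0, 20],
    [212, -103, -2, 0, 0, 0, 20]
  ]
}}

```text
t: 29.0
tcp_pos: [0.5692, 0.2821, 0.1458]
ee_rot: [-2.222, -2.221, 0.001]
wrist_force: [0.6, 1.1, -1.1]
finger_gap: 0.0321
```

```bash
python3 -c "
from h import *
to(.568,.291,.055,0)"
```

```text
tcp [0.5692 0.2821 0.1458] mm [ 8.9 -1.2 90.8] deg [-0.03  0.01 -0.03] t 29.0
```

{"name": "step_arm", "arguments": {
  "increments": [
    [7, 0, 30, 0, 0, 0, 20],
    [7, 0, 65, 0, 0, 0, 20],
    [7, 0, 88, 0, 0, 0, 20],
    [7, 0, 93, 0, 0, 0, 20],
    [7, 0, 93, 0, 0, 0, 20]
  ]
}}

```text
t: 29.5
tcp_pos: [0.57, 0.2875, 0.0524]
ee_rot: [-2.221, -2.221, 0.003]
wrist_force: [0.6, -0.0, -1.4]
finger_gap: 0.0316
```

{"name": "step_arm", "arguments": {
  "increments": [
    [0, 0, 1, 0, 0, 0, 20],
    [0, 0, 3, 0, 0, 0, 20],
    [0, 0, 3, 0, 0, 0, 20]
  ]
}}

```text
t: 29.8
tcp_pos: [0.5712, 0.2879, 0.0509]
ee_rot: [2.221, 2.221, 0.002]
wrist_force: [-0.0, -0.3, -0.2]
finger_gap: 0.0319
```

{"name": "step_arm", "arguments": {
  "increments": [
    [0, 0, 1, 0, 0, 0, 20],
    [0, 0, 2, 0, 0, 0, 20],
    [0, 0, 2, 0, 0, 0, 20]
  ]
}}

```text
t: 30.1
tcp_pos: [0.5705, 0.2878, 0.048]
ee_rot: [-2.222, -2.221, 0.0]
wrist_force: [-0.2, -0.6, -0.9]
finger_gap: 0.032
```

{"name": "step_arm", "arguments": {
  "increments": [
    [0, -1, 1, 0, 0, 0, 20],
    [0, -1, 2, 0, 0, 0, 20],
    [0, -1, 2, 0, 0, 0, 20]
  ]
}}

```text
t: 30.4
tcp_pos: [0.5694, 0.2878, 0.0458]
ee_rot: [-2.222, -2.221, 0.001]
wrist_force: [0.2, -0.0, -0.8]
finger_gap: 0.0318
```

{"name": "step_arm", "arguments": {
  "increments": [
    [0, 0, 1, 0, 0, 0, 20],
    [0, 0, 1, 0, 0, 0, 20]
  ]
}}

```text
t: 30.6
tcp_pos: [0.5696, 0.2879, 0.045]
ee_rot: [2.222, 2.221, 0.0]
wrist_force: [0.0, -1.2, -0.3]
finger_gap: 0.0322
```

{"name": "step_arm", "arguments": {
  "increments": [
    [0, 0, 1, 0, 0, 0, 20],
    [0, 0, 1, 0, 0, 0, 20]
  ]
}}

```text
t: 30.8
tcp_pos: [0.5697, 0.288, 0.0449]
ee_rot: [2.221, 2.221, 0.001]
wrist_force: [-3.6, -0.3, 7.9]
finger_gap: 0.0324
```

{"name": "step_arm", "arguments": {
  "increments": [
    [0, 0, 0, 0, 0, 0, 65],
    [0, 0, 0, 0, 0, 0, 65],
    [0, 0, 0, 0, 0, 0, 65],
    [0, 0, 0, 0, 0, 0, 65],
    [0, 0, -10, 0, 0, 0, 65]
  ]
}}

```text
t: 31.3
tcp_pos: [0.5686, 0.2874, 0.053]
ee_rot: [-2.221, -2.22, 0.004]
wrist_force: [-0.1, -0.1, 0.6]
finger_gap: 0.0553
```

{"name": "step_arm", "arguments": {
  "increments": [
    [0, 0, -30, 0, 0, 0, 65],
    [0, 0, -70, 0, 0, 0, 80],
    [0, 0, -115, 0, 0, 0, 80],
    [0, 0, -150, 0, 0, 0, 80],
    [0, 0, -160, 0, 0, 0, 80]
  ]
}}

```text
t: 31.8
tcp_pos: [0.5714, 0.2885, 0.2194]
ee_rot: [2.22, 2.219, 0.01]
wrist_force: [0.2, 0.4, 0.7]
finger_gap: 0.0683
```

{"name": "step_arm", "arguments": {
  "increments": [
    [-40, -40, 0, 0, 0, 0, 80],
    [-65, -75, 0, 0, 0, 0, 80],
    [-90, -110, 0, 0, 0, 0, 80],
    [-120, -150, 0, 0, 0, 0, 80],
    [-120, -150, 0, 0, 0, 0, 80]
  ]
}}

```text
t: 32.3
tcp_pos: [0.4127, 0.1651, 0.2129]
ee_rot: [-2.221, -2.218, 0.01]
wrist_force: [-0.1, -0.9, 0.4]
finger_gap: 0.0682
```

```bash
cat > chk.py <<'E'
from fit import *
import sys
k=sys.argv[1]
for n in('scene','top'):
  im=imaging.get_image(n); cv2.imwrite(f'pics/{n}{k}.png',im[:,:,::-1])
  im=cv2.resize(im,None,fx=3,fy=3,interpolation=cv2.INTER_CUBIC)
  for mod,x,y,z,a in(('pipe',.4706,-.291,.004,0),('nozzle',.5635,-.3235,.004,0),('jar',.5675,-.272,.004,0),('tee',.475,.308,.004,80),('jar',.5695,.288,.004,0)):
   c,s=np.cos(np.radians(a)),np.sin(np.radians(a))
   for P in MODELS[mod]:
    p=pr(n,P@np.array([[c,s,0],[-s,c,0],[0,0,1]])+[x,y,z],cal(n)); cv2.polylines(im,[np.round(cv2.convexHull(((p+.5)*3-.5).astype(np.float32))).astype(np.int32)],True,(255,255,255),1)
  o=[]
  for u,v in ((180,205),(440,167)) if n=='scene' else ((478,222),(175,228)): o.append(im[3*v-180:3*v+180,3*u-180:3*u+180])
  cv2.imwrite(f'pics/chk_{n}{k}.png',np.hstack(o)[:,:,::-1])
E
python3 chk.py 10
```

```text
(no output)
```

View pics/chk_scene10.png

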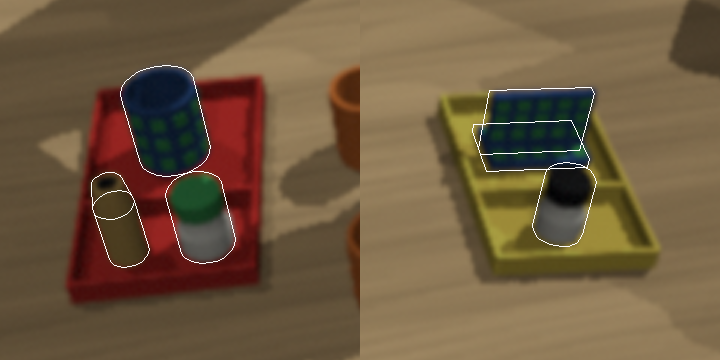

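View pics/chk_top10.png

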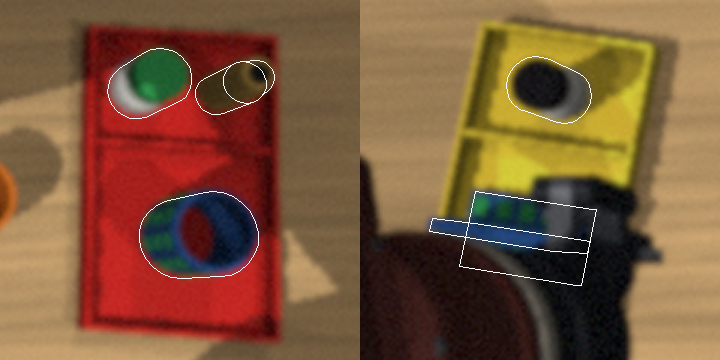

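View pics/scene10.png

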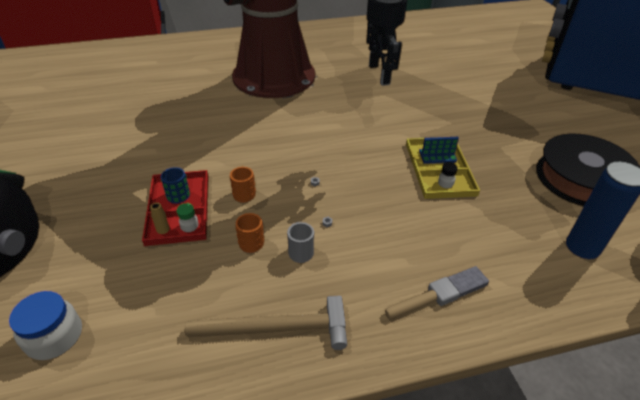

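Both crops match the upright outlines. Red holds the pipe in its large bay and the nozzle and green jar in its small bay; yellow holds the tee and the black jar. The steel pipe is still at (301,242), and the arm is clear.

```bash
python3 -c "
from h import *
print(bot.close_job(), bot.read_state()['t'])"
```

```text
the job is handed in; nothing more can be done
the job is handed in; nothing more can be done
```

Both welding kits are made up, and I handed the job in about 33 s into the 109 s allowed. The hand-in reports no verdict.

- **Red tray:** the blue pipe went into the large bay, then the brass nozzle and the green-capped jar into the small bay.
- **Yellow tray:** the tee went into the large bay, then the black-capped jar into the small bay.
- **Left alone:** in the last scene picture the bare steel pipe, both orange pipes and the loose nuts are where they started.

In the last scene picture, all five parts match the outlines of upright parts on the tray floor. The top picture agrees for all but the tee, which the arm partly hid, so its upright check rests on the scene view.

All parts were released and the arm was withdrawn before hand-in. The highest wrist force in the readings after each move was about 25 N, when the pipe touched down.

Two sources disagreed while I was finding things. The outline fits for the yellow tray differed by about 10 mm in x between cameras, so I aimed in between and the parts landed well inside their bays. The pipe detector also rated an orange look-alike highest, so I chose the blue pipe by its colour.

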